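# Catch the cold packs from the chute and rack the tub

## Task

Pick up the yellow tub and hold it under the mouth of the cold-pack chute, pushing the red paddle back with the tub's far wall so that the gate drops and all three blue cold packs slide into the tub; none may miss it. Then set the loaded tub on the sloped two-rail rack, lying flat on both rails, centred and straight, with its tab wall down against the green stop, and let go. Leave the bottles, timer, marker and forceps where they stand.

Things in the scene. Friction and masses are not known exactly. Their poses are not given: they have to be found in the camera images.
- tub: loose open yellow tub, 155 (x) x 100 (y) x 70 mm high, 4 mm walls and floor, about 0.13 kg; origin at the centre of its underside, z up out of the tub. Its -x wall (the side towards the robot at the start) carries an upright grip tab: a plate 10 mm thick in x (centre at x = -72.5 mm), 60 mm wide in y, its top at z = 120 mm, so 50 mm of it stand above the rim; grip it across its 10 mm thickness
- tab (a point): point on the tub's grip tab, in the middle of the part above the rim: 72.5 mm from the tub's origin along -x, z = 98 mm
- dispenser: fixed cold-pack dispenser: an aluminium chute 54 mm wide on legs, sloping down at 28 degrees along its own -x, with a clear cover; origin on the bench 80 mm in front of the mouth, z up, x pointing back from the mouth up the chute. Its top end is 0.22 m behind the origin and 0.26 m high; its foot plate (74 mm wide, 8 mm thick) and legs begin 140 mm behind the origin
- mouth (a point): end of the chute floor, mid width, 150 mm above the bench, where the packs slide off towards the dispenser's -x. A red dam stands 14 mm above the floor here; it and its arm reach down to 122 mm above the bench when shut and to about 107 mm when open
- paddle (a point): middle of the front face of the red paddle (56 x 56 mm) that hangs under the chute, about 27 mm behind the mouth and 82 mm above the bench when at rest, from 54 to 110 mm above the bench; pushing it back (dispenser +x) with about 2 N swings the gate open about a pivot 18 mm further back at the height of the mouth. Pushed by a rim 85 to 95 mm above the bench, it opens fully over about 33 mm
- gate (a joint): angle of the spring gate, rad: 0 shut; the dam clears the packs' way from about 0.35; stop at 0.55; springs shut when let go
- pack1: hard blue cold pack, rounded block 46 x 40 x 25 mm, 45 g or so, origin at its centre; the first in the chute, lying against the dam
- pack2: second cold pack, same size, behind the first
- pack3: third cold pack, same size, behind the second; the packs slide freely and leave the mouth at up to 1 m/s
- rack: fixed white rack, 92 mm wide; two rails 12 mm wide (centres 68 mm apart), 160 mm long, rising at 25 degrees along its own +x (low end towards its -x), surface about 69 mm above the bench at the low end and 137 mm at the high end; green stop 14 mm high across the low end; origin on the bench 140 mm in front of the seat, z up
- seat (a point): seat frame on the rails' surface, 105 mm above the bench: z is the rails' normal, x points uphill along the rails, y across. A properly set tub has its origin here with its axes parallel to these, tab wall 2 mm from the stop's face, which lies at x = -79.5 mm
- bottle_red: bystander, loose: small dropper bottle with red collar, 33 mm wide, 96 mm tall; origin at the centre of its underside
- bottle_oil: bystander, loose: small dropper bottle with black cap, 29 mm wide, 84 mm tall; origin at the centre of its underside
- bottle_blue: bystander, loose: small dropper bottle with blue collar, 36 mm wide, 104 mm tall; origin at the centre of its underside
- bottle_black: bystander, loose: small dropper bottle with black collar, 33 mm wide, 96 mm tall; origin at the centre of its underside
- timer: bystander, loose: white bench timer lying flat, 68 x 64 x 22 mm; origin at the centre of its underside
- marker: bystander, loose: white marker pen with red cap, lying, 135 mm long, 16 mm thick; origin at the centre of its underside
- tissue_forceps: bystander, loose: steel forceps lying flat, 127 mm long, 7 mm high; origin at the centre of its underside

How it is judged (in metres and radians):
On the way, in this order (a step that is already met when the one before it is completed fails the run):
1. the held tub is under the mouth of the chute and the gate is pushed open (x of mouth in the frame of tub between -0.07 and 0.075 m and y of mouth in the frame of tub between -0.045 and 0.045 m and z of mouth in the frame of tub above 0.06 m and contact force between the fingers and tub above 1 N and value of joint gate above 0.3 rad), for 0.05 s.
2. all three cold packs lie in the tub, still held clear of the rack (x of pack1 in the frame of tub between -0.075 and 0.078 m and y of pack1 in the frame of tub between -0.05 and 0.05 m and z of pack1 in the frame of tub between 0.008 and 0.078 m and x of pack2 in the frame of tub between -0.075 and 0.078 m and y of pack2 in the frame of tub between -0.05 and 0.05 m and z of pack2 in the frame of tub between 0.008 and 0.078 m and x of pack3 in the frame of tub between -0.075 and 0.078 m and y of pack3 in the frame of tub between -0.05 and 0.05 m and z of pack3 in the frame of tub between 0.008 and 0.078 m and contact force between the fingers and tub above 1 N and distance between tub and seat above 0.06 m), for 0.2 s.
At the end, for the whole second after the job is handed in: All three packs at rest inside the tub; the tub at rest on the rails: its origin within -12 to +15 mm along and 22 mm across of the seat and 6 mm off it in height, flat to 4 degrees, straight to 8.5 degrees, tab at the low end; the gate shut again (x of pack1 in the frame of tub between -0.075 and 0.078 m and y of pack1 in the frame of tub between -0.05 and 0.05 m and z of pack1 in the frame of tub between 0.008 and 0.078 m and x of pack2 in the frame of tub between -0.075 and 0.078 m and y of pack2 in the frame of tub between -0.05 and 0.05 m and z of pack2 in the frame of tub between 0.008 and 0.078 m and x of pack3 in the frame of tub between -0.075 and 0.078 m and y of pack3 in the frame of tub between -0.05 and 0.05 m and z of pack3 in the frame of tub between 0.008 and 0.078 m and linear speed of each of pack1, pack2, pack3 below 0.03 m/s and linear speed of tub below 0.02 m/s and x of tub in the frame of seat between -0.012 and 0.015 m and y of tub in the frame of seat between -0.022 and 0.022 m and z of tub in the frame of seat between -0.006 and 0.006 m and angle between the z axis of tub and the z axis of seat, either way round below 0.07 rad and angle between the x axis of tub and the x axis of seat, either way round below 0.15 rad and angle between tub's own z axis and vertical below 0.7 rad and value of joint gate below 0.12 rad and x of tab in the frame of seat below -0.05 m); the robot touches nothing.
It fails at once if a cold pack falls beside the tub ((height (world z) of pack1 below 0.075 m and not (x of pack1 in the frame of tub between -0.083 and 0.083 m and y of pack1 in the frame of tub between -0.055 and 0.055 m)) or (height (world z) of pack2 below 0.075 m and not (x of pack2 in the frame of tub between -0.083 and 0.083 m and y of pack2 in the frame of tub between -0.055 and 0.055 m)) or (height (world z) of pack3 below 0.075 m and not (x of pack3 in the frame of tub between -0.083 and 0.083 m and y of pack3 in the frame of tub between -0.055 and 0.055 m))).
It fails at once if a bystander is shoved more than 30 mm or knocked over (distance of any of bottle_red, bottle_oil, bottle_blue, bottle_black, timer, marker, tissue_forceps from where it was at the start of the episode above 0.03 m or angle between any of bottle_red, bottle_oil, bottle_blue, bottle_black's own z axis and vertical above 0.6 rad).
It also fails if it takes over 58 s, if anything falls off the work surface, if the arm or the gripper's body presses on something with over 40 N, if the wrist force passes 120 N, or if a joint passes its speed limit or range.

## Robot

A 6-joint arm with a two-finger parallel gripper is mounted at the origin on a cart in front of the work surface, level with it; the furniture and walls round the work are solid. World frame = base frame: x ahead of the robot, y to its left, z up, the work surface at z = 0. Lengths are in m, angles in degrees, forces in N, time in s.
With the tool pointing down it reaches from about 0.25 to 0.775 m from the base axis. Payload 4 kg.
Tool frame: the origin (TCP) lies midway between the tips of the shut fingers; the grasp point (between the pads) lies 19 mm behind it; z points along the fingers, y is the line along which they close (so a half turn about z gives the same grasp; the last joint's range is limited). The gripper opens to 85 mm and grips with 20 to 120 N. Pads are 22 mm wide; open, the fingers measure 114 mm over their backs; the gripper's body (76 mm by 85 mm) begins 54 mm behind the grasp point. The pads swing forward as they close: fully open they stand 13 mm farther back than shut.
Start: joints at [57.347, 4.996, 78.535, -0, 96.463, -5.907], TCP at [0.248, 0.491, 0.231] pointing down, gripper open.
Joint ranges: [-177.83, 177.83], [-43.37, 116.18], [15.69, 146.23], [-61.86, 241.86], [9.47, 152.12], [-147.06, 147.06]. Speed limits (degrees/s): [159.86, 159.86, 180, 180, 180, 180].

## Interface

Orientations are given as [roll, pitch, yaw] about the fixed x, y, z axes, in that order (R = Rz(yaw) Ry(pitch) Rx(roll)).
In Python, from bench import bot, optics gives the robot as it stands.
- The arm moves only by the tool jog_arm, never from a script. Its arguments are lists of equal length, an entry for each row: "hand": the closure, from 0 (fully open) to 1 (shut); "translation": the shift along the tool's x, y, z each as a share of 0.3 m, from -1 to 1, a list of three; "rotation": the turn, a rotation vector about the tool's x, y, z each as a share of pi/2 rad, from -1 to 1, a list of three. A call has 1 to 12 rows; each row is the pose to reach, as a shift and turn from the pose commanded when the call began, along the tool's axes at that moment; what a row does not reach only later rows make up. A row lasts 1/8 s, in which the tool goes at most 62.5 mm and 10.7 degrees, less where a joint would pass 70% of its speed; a pose out of reach is approached as far as the arm can. A call with a number of a shift or a turn outside -1 to 1 is refused whole. A call with a gripper value outside its range is refused whole. The fingers move at their own pace and stop on an object; "newtons" is the grip in N (left out, the last holds). Time passes only in rows, so rows that repeat a pose let the fingers close. It gives the time, the measured TCP pose, the force, the opening and the grip force at its end, in the units of the state.
- bot.state(): the state, without advancing time (a new reading comes with each control period).
- optics.grab_frame(name): name is "side" or "top" or "wrist"; returns the picture (400x640x3 uint8, red, green, blue); there is no depth.
- optics.camera_params(name): a dict with "K" (3x3 intrinsics, pixels), "R" (3x3) and "t" (3): a world point X has camera coordinates R X + t; the wrist camera has in their place "T_tool_cam" (4x4, takes a point from camera to tool coordinates, whose origin is the TCP and whose axes are the flange's). Camera axes: x right, y down, z forward; pixel columns grow to the right and rows downward; lengths in m; the calibration is good to about 2 mm. A picture is of the moment at which its call begins: read the wrist's pose just before it. camera_params takes no time and is no camera call.
- bot.job_done(): hands the job in; it is judged then, once.
The state is a dict: "time": time; "q": joint angles; "joint_velocities": joint speeds; "joint_efforts": joint torques, N m; "position": TCP position; "tcp_rot": TCP orientation; "contact_force": force on the tool from outside, world axes, zero at the start; "ft_torque": the same for the moment, N m; "finger_gap": finger opening in m; "grasp_force": force on a finger pad.
Only numpy, scipy, OpenCV 4.12 (cv2) and the standard library are available. Lean on these libraries where they do the work, as an engineer would, in place of code of your own. Each camera call takes 0.05 s, during which the arm holds its last target. There are 200 camera calls.

## Working session

There is one attempt and no reset: what is moved stays moved. The work goes in short steps, Python scripts to look and compute and a tool call to move; the robot and the scene stay as the last step left them, time stands still between calls to the robot, and variables do not carry over. Pictures are saved under pics/ and viewed, at most 10 in all, crops included, and the job is handed in when it is done.

Besides the shell and the picture viewer there is one more tool, called in YAML: its name, and indented under it one key for each argument. jog_arm: Moves the arm, as the interface text tells. Its arguments: {"type":"object","properties":{"hand":{"type":"array"},"translation":{"type":"array"},"rotation":{"type":"array"},"newtons":{"type":"number"}},"required":["hand","translation","rotation"]}

```bash
mkdir -p pics
python3 - <<'E'
from bench import bot, optics
import cv2
print(bot.state())
for n in ("side","top"):
    im=optics.grab_frame(n); cv2.imwrite(f"pics/{n}0.png",im[:,:,::-1]); p=optics.camera_params(n); print(n,p)
print(optics.camera_params("wrist"))
E
```

```text
{'time': 0.0, 'q': array([ 5.73470445e+01,  5.03966115e+00,  7.86253785e+01, -2.22433549e-04,
        9.64643554e+01, -5.90812205e+00]), 'joint_velocities': array([-0.02118698, -0.0216059 ,  0.05665537, -0.02197598, -0.16042435,
        0.09915405]), 'joint_efforts': array([ 1.11324694e-03, -3.51868558e+01, -3.13269639e+01,  1.19757410e-04,
        1.07770565e-02,  2.16682118e-06]), 'position': array([0.24724703, 0.49072336, 0.23012827]), 'tcp_rot': array([-1.79871270e+02, -1.30991744e-02,  1.53255127e+02]), 'contact_force': array([-0.29874944, -0.73923943,  0.09306155]), 'ft_torque': array([-0.00494823,  0.007864  ,  0.00254983]), 'grasp_force': 0.0, 'finger_gap': 0.08531331988788726}
side {'K': array([[484.84523114,   0.        , 317.49765159],
       [  0.        , 484.84523114, 198.43380101],
       [  0.        ,   0.        ,   1.        ]]), 'R': array([[ 0.903232  , -0.42893155, -0.01377235],
       [-0.25470198, -0.50996319, -0.82162306],
       [ 0.34539665,  0.74562409, -0.56986478]]), 't': array([-0.49562556,  0.29283031,  1.18721161])}
top {'K': array([[496.13932338,   0.        , 313.99876077],
       [  0.        , 496.13932338, 196.16674769],
       [  0.        ,   0.        ,   1.        ]]), 'R': array([[-0.01310732, -0.99976856,  0.01705925],
       [-0.98577217,  0.01006086, -0.16778562],
       [ 0.16757516, -0.01901575, -0.98567589]]), 't': array([0.04703314, 0.59273874, 1.33429943])}
{'K': array([[278.69096539,   0.        , 321.50454609],
       [  0.        , 278.69096539, 199.71449343],
       [  0.        ,   0.        ,   1.        ]]), 'T_tool_cam': array([[ 2.32960778e-04, -9.51570658e-01, -3.07430040e-01,
         7.80162859e-02],
       [ 9.99999148e-01,  6.16644389e-04, -1.15089640e-03,
         1.64650206e-04],
       [ 1.28473426e-03, -3.07429510e-01,  9.51569990e-01,
        -1.41900749e-01],
       [ 0.00000000e+00,  0.00000000e+00,  0.00000000e+00,
         1.00000000e+00]])}
```

View pics/side0.png

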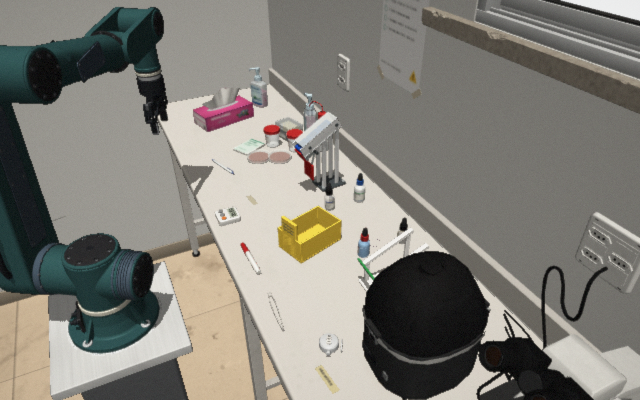

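View pics/top0.png

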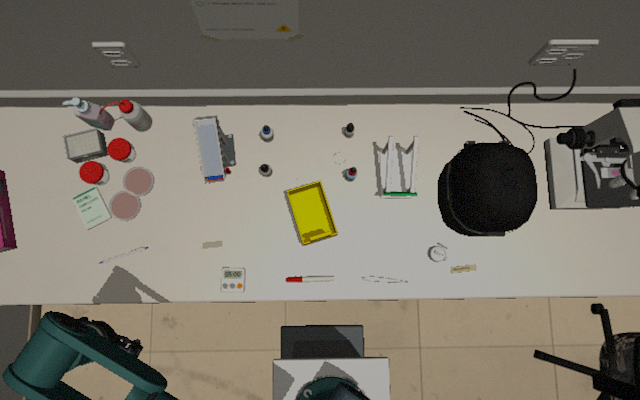

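The top view shows the tub at about (311,212), the chute at (210,150) with its mouth near (214,180), the rack at (397,166) with its stop near (398,194), and bottles at (266,132), (265,170), (348,130) and (350,174). Next I'll enlarge crops.

Run:
```python
import cv2
a=cv2.imread("pics/top0.png")[100:255,180:430]; cv2.imwrite("pics/topc.png",cv2.resize(a,None,fx=3.2,fy=3.2,interpolation=cv2.INTER_CUBIC))
a=cv2.imread("pics/side0.png")[100:310,270:470]; cv2.imwrite("pics/sidec.png",cv2.resize(a,None,fx=2.8,fy=2.8,interpolation=cv2.INTER_CUBIC))
```

```text
(no output)
```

View pics/topc.png

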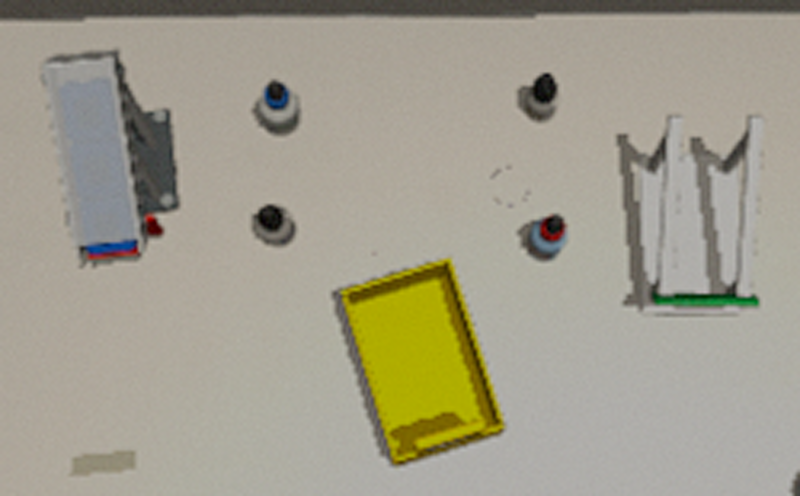

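View pics/sidec.png

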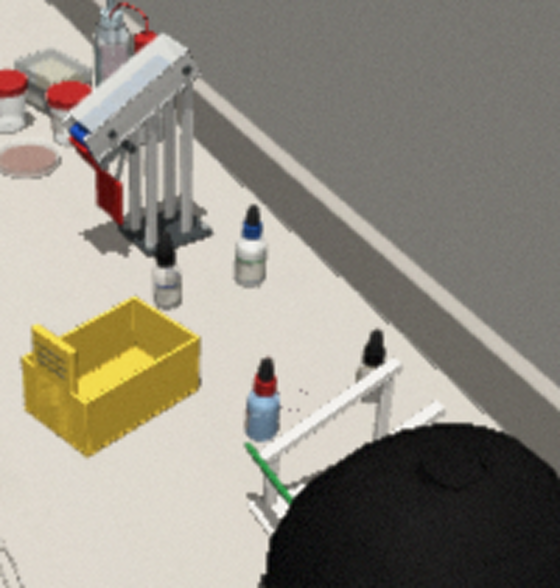

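The crops show the tub's four rim corners in both views. They also show the dispenser's front edge, foot plate and paddle, and the rack's rail ends and green stop. I'll fit planar poses to these points.

```bash
cat > h.py <<'E'
import numpy as np
from scipy.optimize import least_squares
from scipy.spatial.transform import Rotation as Ro
from bench import bot, optics
def proj(n,X):
    p=optics.camera_params(n); c=np.atleast_2d(X)@p["R"].T+p["t"]; q=c@p["K"].T; return q[:,:2]/q[:,2:]
def place(P,pose):
    return np.atleast_2d(P)@Ro.from_euler("z",pose[2]).as_matrix().T+[pose[0],pose[1],0]
def top(*c): return np.array(c)/3.2+[180,100]
def side(*c): return np.array(c)/2.8+[270,100]
def fit(obs,x0):
    f=lambda p:np.concatenate([(proj(n,place(P,p))-uv)[0] for n,uv,P in obs])
    r=least_squares(f,x0,loss="soft_l1"); return r.x,f(r.x).reshape(-1,2)
s25,c25=np.sin(np.radians(25)),np.cos(np.radians(25))
def seat(x,y,z): return [.14+x*c25-z*s25,y,.105+x*s25+z*c25]
E
python3 - <<'E'
from h import *
np.set_printoptions(precision=4,suppress=True)
a,b,h=.0775,.05,.07
tub=[("top",top(*c),p) for c,p in zip([(338,291),(452,260),(504,430),(397,464)],[(a,b,h),(a,-b,h),(-a,-b,h),(-a,b,h)])]
tub+=[("side",side(*c),p) for c,p in zip([(135,298),(201,343),(88,400),(22,358)],[(a,b,h),(a,-b,h),(-a,-b,h),(-a,b,h)])]
d=[("top",top(178,207),(.14,-.037,.008)),("top",top(82,262),(.078,.027,.164)),("top",top(140,257),(.078,-.027,.164)),
("side",side(95,165),(.107,.028,.110)),("side",side(123,182),(.107,-.028,.110)),("side",side(123,222),(.107,-.028,.054)),("side",side(98,207),(.107,.028,.054))]
r=[("top",top(672,117),seat(.075,.034,0)),("top",top(756,117),seat(.075,-.034,0)),("top",top(653,297),seat(-.082,.041,.014)),("top",top(758,297),seat(-.082,-.041,.014)),
("side",side(248,445),seat(-.082,.041,.014)),("side",side(398,364),seat(.075,.034,0))]
for n,o,x0 in (("tub",tub,(.45,0,0)),("disp",d,(.45,.2,0)),("rack",r,(.45,-.2,0))):
    p,e=fit(o,x0); print(n,p[:2],np.degrees(p[2])); print(e)
# bottles, base centres estimated in top crop
for nm,c,z in (("oil",(270,215),.084),("red",(553,225),.096),("blue",(276,92),.104),("black",(545,83),.096)):
    print(nm,fit([("top",top(*c),(0,0,z))],(.5,0,0))[0][:2])
E
```

```text
tub [0.5459 0.0453] 16.68292895627548
[[ 1.0614 -0.2437]
 [ 0.0827 -1.1173]
 [ 1.0631 -0.7925]
 [-0.6816 -0.4025]
 [-0.3471 -0.5529]
 [-0.3758 -1.7111]
 [-1.4695  2.013 ]
 [-1.0276  0.0818]]
disp [0.5517 0.2836] 7.588791649025739
[[-0.0523 -0.0743]
 [-0.4853 -4.4992]
 [ 2.3897 -5.8524]
 [-0.4099 -0.0994]
 [-1.2484  1.0823]
 [-0.9157  1.5112]
 [-0.9767 -0.594 ]]
rack [ 0.5316 -0.195 ] -1.2501650319923419
[[ 0.7279 -0.8062]
 [-0.1785 -0.4678]
 [ 1.7141  0.9638]
 [-1.1659  1.3096]
 [ 0.2622 -0.1224]
 [-0.1031 -1.7254]]
oil [0.6694 0.1758]
red [ 0.6557 -0.0656]
blue [0.7725 0.1694]
black [ 0.7813 -0.062 ]
```

```bash
cat >> h.py <<'E'
import json,os
def cmd():
    return json.load(open("cmd.json")) if os.path.exists("cmd.json") else [[.248,.491,.231],[180,0,153.255]]
def go(pos,rpy,save=True):
    "share numbers of the jog from the commanded pose to TCP pos/rpy; remembers the rounded target"
    p0,e0=cmd(); R0=Ro.from_euler("xyz",e0,degrees=True); R1=Ro.from_euler("xyz",rpy,degrees=True)
    t=np.round(R0.inv().apply(np.array(pos)-p0)/.3,3); w=np.round((R0.inv()*R1).as_rotvec()/(np.pi/2),3)
    print("T",t.tolist(),"R",w.tolist(),"rows>=",np.ceil(max(np.linalg.norm(t)*.3/.0625,np.linalg.norm(w)*90/10.7)))
    if save: json.dump([(np.array(p0)+R0.apply(t*.3)).tolist(),(R0*Ro.from_rotvec(w*np.pi/2)).as_euler("xyz",degrees=True).tolist()],open("cmd.json","w"))
E
python3 -c "
from h import *
go([.42,.30,.31],[180,-15,172])"
```

```text
T [-0.799, -0.311, -0.263] R [0.027, 0.165, -0.207] rows>= 5.0
```

```bash
rm -f cmd.json; python3 -c "
from h import *
go([.42,.30,.31],[180,15,172])"
```

```text
T [-0.799, -0.311, -0.263] R [-0.027, -0.165, -0.207] rows>= 5.0
```

jog_arm:
  hand: [0, 0, 0, 0, 0, 0, 0, 0]
  translation:
    - [-0.799, -0.311, -0.263]
    - [-0.799, -0.311, -0.263]
    - [-0.799, -0.311, -0.263]
    - [-0.799, -0.311, -0.263]
    - [-0.799, -0.311, -0.263]
    - [-0.799, -0.311, -0.263]
    - [-0.799, -0.311, -0.263]
    - [-0.799, -0.311, -0.263]
  rotation:
    - [-0.027, -0.165, -0.207]
    - [-0.027, -0.165, -0.207]
    - [-0.027, -0.165, -0.207]
    - [-0.027, -0.165, -0.207]
    - [-0.027, -0.165, -0.207]
    - [-0.027, -0.165, -0.207]
    - [-0.027, -0.165, -0.207]
    - [-0.027, -0.165, -0.207]

```text
time: 1.1
position: [0.4187, 0.3008, 0.3093]
tcp_rot: [-179.9, 14.9, 172.1]
contact_force: [-0.1, 0.4, 0.4]
finger_gap: 0.0857
grasp_force: 0.0
```

```bash
cat >> h.py <<'E'
def wristshot(name):
    import cv2
    s=bot.state(); im=optics.grab_frame("wrist"); cv2.imwrite(f"pics/{name}.png",im[:,:,::-1])
    json.dump([list(s["position"]),list(s["tcp_rot"])],open(f"pics/{name}.json","w")); print(s["time"],s["position"],s["tcp_rot"])
def wproj(name,X):
    p,e=json.load(open(f"pics/{name}.json")); w=optics.camera_params("wrist")
    T=np.eye(4);T[:3,:3]=Ro.from_euler("xyz",e,degrees=True).as_matrix();T[:3,3]=p
    C=np.linalg.inv(T@w["T_tool_cam"]); c=np.atleast_2d(X)@C[:3,:3].T+C[:3,3]; q=c@w["K"].T; return q[:,:2]/q[:,2:]
_proj=proj
def proj(n,X): return _proj(n,X) if n in("top","side") else wproj(n,X)
E
python3 -c "
from h import *
wristshot('w1')
d=(.5517,.2836,np.radians(7.59))
for P in [(.08,.027,.15),(.08,-.027,.15),(.107,.028,.054),(.107,-.028,.054),(.14,-.037,.008),(.14,.037,.008)]: print(P,wproj('w1',place(P,d)))"
```

```text
1.1 [0.41872447 0.30082389 0.30933687] [-179.9327878    14.90493361  172.11531314]
(0.08, 0.027, 0.15) [[355.47334524 280.00115945]]
(0.08, -0.027, 0.15) [[319.54516643 286.61301366]]
(0.107, 0.028, 0.054) [[353.73895679 247.77274074]]
(0.107, -0.028, 0.054) [[323.49692413 253.86667983]]
(0.14, -0.037, 0.008) [[323.42390546 250.27409519]]
(0.14, 0.037, 0.008) [[359.43890461 242.94596027]]
```

View pics/w1.png

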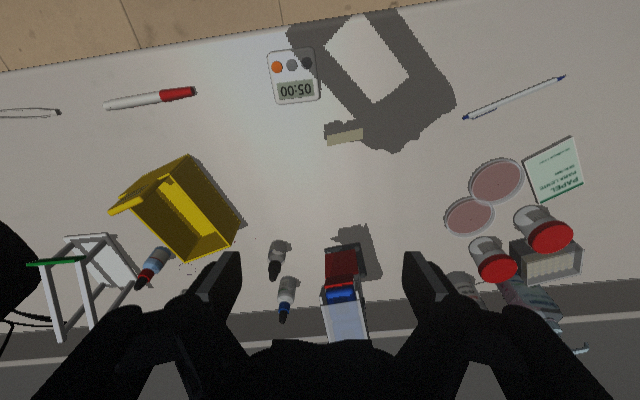

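The wrist view (upside down) shows the paddle at about (342,265), with blue pack1 at (342,292) just above the red dam. The fit agrees to about 3 px. I'll enlarge it.

```bash
python3 -c "
import cv2
a=cv2.imread('pics/w1.png')[225:350,270:420]; cv2.imwrite('pics/w1c.png',cv2.resize(a,None,fx=4.8,fy=4.8,interpolation=cv2.INTER_CUBIC))"
```

```text
(no output)
```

View pics/w1c.png

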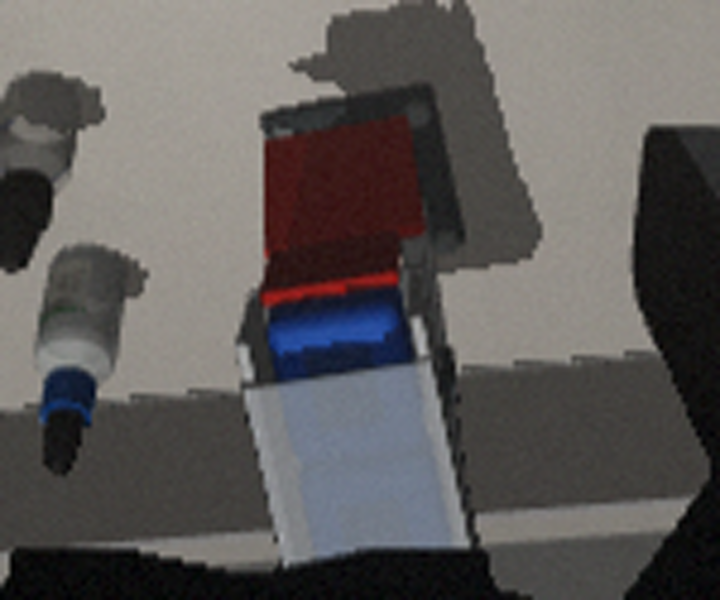

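Run:
```python
from h import *
np.set_printoptions(precision=4,suppress=True)
w=lambda *c: np.array(c)/4.8+[270,225]
d=[("top",top(178,207),(.14,-.037,.008)),
("side",side(95,165),(.107,.028,.110)),("side",side(123,182),(.107,-.028,.110)),("side",side(123,222),(.107,-.028,.054)),("side",side(98,207),(.107,.028,.054)),
("w1",w(265,143),(.107,-.028,.054)),("w1",w(408,117),(.107,.028,.054)),("w1",w(268,255),(.107,-.028,.110)),("w1",w(424,235),(.107,.028,.110)),
("w1",w(262,117),(.14,-.037,.008)),("w1",w(430,85),(.14,.037,.008))]
p,e=fit(d,(.45,.2,0)); print(p[:2],np.degrees(p[2]));print(e)
for n in ("top","w1"):print(n,proj(n,place([(.08,.027,.15),(.08,-.027,.15),(.08,.027,.164),(.08,-.027,.164)],p)))
print("tub in w1",proj("w1",place([(.0775,.05,.07),(.0775,-.05,.07),(-.0775,-.05,.07)],(.5459,.0453,np.radians(16.68)))))
print("rack in w1",proj("w1",place([seat(-.082,.041,.014),seat(-.082,-.041,.014)],(.5316,-.195,np.radians(-1.25)))))
# tub grasp pose
t=(.5459,.0453,np.radians(16.68)); g=place((-.0725,0,.079),t)[0]; print("TCP grasp",g)
go([g[0],g[1],.20],[180,0,106.7])
```

```text
[0.5541 0.2885] 6.130170643157152
[[-0.4734 -0.6871]
 [ 0.2451 -0.6418]
 [-0.9709  0.6394]
 [-0.6443  1.0564]
 [-0.3354 -1.1512]
 [-0.4218 -0.2344]
 [ 0.1469 -0.3145]
 [-0.8052  0.4184]
 [ 0.2183 -1.0876]
 [-0.4309  1.5218]
 [ 0.7116  1.5776]]
top [[205.0176 176.5112]
 [225.8342 174.1438]
 [203.9287 175.3819]
 [224.9724 172.9906]]
w1 [[357.6664 281.3648]
 [321.5949 287.3226]
 [358.7218 289.185 ]
 [321.5705 295.1772]]
tub in w1 [[229.2386 245.6465]
 [182.4947 263.0581]
 [114.7138 196.0317]]
rack in w1 [[ 71.9879 260.9469]
 [ 27.6956 264.8039]]
TCP grasp [0.4765 0.0245 0.079 ]
T [-0.209, -0.882, 0.435] R [0.095, 0.148, 0.721] rows>= 7.0
```

jog_arm:
  hand: [0, 0, 0, 0, 0, 0, 0, 0, 0, 0]
  translation:
    - [-0.209, -0.882, 0.435]
    - [-0.209, -0.882, 0.435]
    - [-0.209, -0.882, 0.435]
    - [-0.209, -0.882, 0.435]
    - [-0.209, -0.882, 0.435]
    - [-0.209, -0.882, 0.435]
    - [-0.209, -0.882, 0.435]
    - [-0.209, -0.882, 0.435]
    - [-0.209, -0.882, 0.435]
    - [-0.209, -0.882, 0.435]
  rotation:
    - [0.095, 0.148, 0.721]
    - [0.095, 0.148, 0.721]
    - [0.095, 0.148, 0.721]
    - [0.095, 0.148, 0.721]
    - [0.095, 0.148, 0.721]
    - [0.095, 0.148, 0.721]
    - [0.095, 0.148, 0.721]
    - [0.095, 0.148, 0.721]
    - [0.095, 0.148, 0.721]
    - [0.095, 0.148, 0.721]

```text
time: 2.4
position: [0.476, 0.0256, 0.2008]
tcp_rot: [180.0, 0.0, 106.8]
contact_force: [0.0, 0.2, 0.3]
finger_gap: 0.0858
grasp_force: 0.0
```

```bash
python3 -c "
from h import *
wristshot('w2'); print(cmd())
print(wproj('w2',place([(-.0675,.03,.12),(-.0675,-.03,.12),(-.0775,.03,.12),(-.0775,-.03,.12),(.0775,.05,.07),(.0775,-.05,.07)],(.5459,.0453,np.radians(16.68)))))"
```

```text
2.4 [0.47597161 0.02555057 0.20083004] [1.79970896e+02 4.97858686e-02 1.06842390e+02]
[[0.4765745795238464, 0.024615030448024988, 0.20013300012564822], [-179.97786017325166, 0.027266366230899126, 106.70819185796101]]
[[327.33044098 173.19404285]
 [326.6818748  239.94863535]
 [315.05767112 173.15865646]
 [315.33475905 239.92002754]
 [476.85822928 141.96937727]
 [460.56099919 236.40770002]]
```

View pics/w2.png

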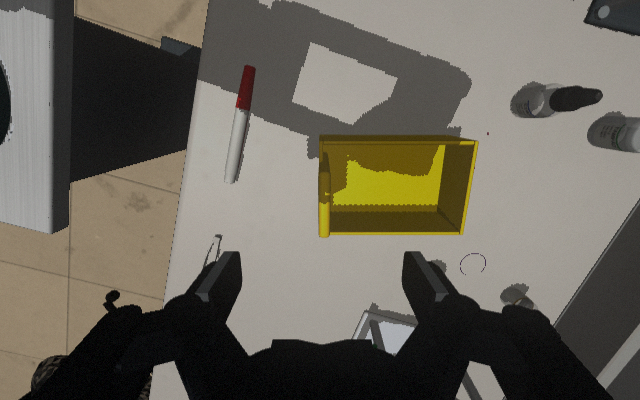

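The tab spans columns 319–330 and rows 173–237, about 2 mm beyond the prediction along tub x. I'll correct for that and descend.

```bash
python3 -c "
from h import *
go([.4785,.0250,.079],[180,0,106.7])"
```

```text
T [-0.0, 0.007, 0.404] R [-0.0, 0.0, 0.0] rows>= 2.0
```

jog_arm:
  hand: [0, 0, 0, 0, 1, 1, 1, 1, 1, 1, 1, 1]
  translation:
    - [0, 0.007, 0.15]
    - [0, 0.007, 0.3]
    - [0, 0.007, 0.404]
    - [0, 0.007, 0.404]
    - [0, 0.007, 0.404]
    - [0, 0.007, 0.404]
    - [0, 0.007, 0.404]
    - [0, 0.007, 0.404]
    - [0, 0.007, 0.404]
    - [0, 0.007, 0.404]
    - [0, 0.007, 0.404]
    - [0, 0.007, 0.404]
  rotation:
    - [0, 0, 0]
    - [0, 0, 0]
    - [0, 0, 0]
    - [0, 0, 0]
    - [0, 0, 0]
    - [0, 0, 0]
    - [0, 0, 0]
    - [0, 0, 0]
    - [0, 0, 0]
    - [0, 0, 0]
    - [0, 0, 0]
    - [0, 0, 0]
  newtons: 90

```text
time: 3.95
position: [0.4786, 0.0253, 0.0801]
tcp_rot: [179.9, 0.1, 106.7]
contact_force: [-0.4, 0.7, 4.5]
finger_gap: 0.0093
grasp_force: 88.1
```

```bash
python3 -c "
from h import *
d=(.5541,.2885,np.radians(6.13))
c=cmd()
go([c[0][0],c[0][1],.19],[180,0,106.7])
A=place((-.10,0,.19),d)[0];print(A)
go(A,[180,0,96.13])
go([A[0],A[1],.1005],[180,0,96.13])"
```

```text
T [-0.0, -0.0, -0.37] R [-0.0, 0.0, 0.0] rows>= 2.0
[0.45467178 0.27782153 0.19      ]
T [0.829, 0.166, -0.001] R [-0.0, 0.0, 0.118] rows>= 5.0
T [0.001, -0.0, 0.299] R [-0.0, 0.0, -0.0] rows>= 2.0
```

jog_arm:
  hand: [1, 1, 1, 1, 1, 1, 1, 1, 1, 1, 1, 1]
  translation:
    - [0, 0, -0.12]
    - [0, 0, -0.25]
    - [0, 0, -0.37]
    - [0.1, 0.02, -0.371]
    - [0.25, 0.05, -0.371]
    - [0.4, 0.08, -0.371]
    - [0.55, 0.11, -0.371]
    - [0.7, 0.14, -0.371]
    - [0.8, 0.16, -0.371]
    - [0.829, 0.166, -0.371]
    - [0.829, 0.166, -0.371]
    - [0.829, 0.166, -0.371]
  rotation:
    - [0, 0, 0]
    - [0, 0, 0]
    - [0, 0, 0]
    - [0, 0, 0.015]
    - [0, 0, 0.035]
    - [0, 0, 0.057]
    - [0, 0, 0.078]
    - [0, 0, 0.1]
    - [0, 0, 0.114]
    - [0, 0, 0.118]
    - [0, 0, 0.118]
    - [0, 0, 0.118]

```text
time: 5.45
position: [0.4544, 0.2768, 0.1901]
tcp_rot: [-180.0, 0.1, 96.0]
contact_force: [-0.2, -0.0, -1.0]
finger_gap: 0.0093
grasp_force: 87.9
```

jog_arm:
  hand: [1, 1, 1, 1, 1, 1]
  translation:
    - [0, 0, 0.08]
    - [0, 0, 0.16]
    - [0, 0, 0.24]
    - [0, 0, 0.299]
    - [0, 0, 0.299]
    - [0, 0, 0.299]
  rotation:
    - [0, 0, 0]
    - [0, 0, 0]
    - [0, 0, 0]
    - [0, 0, 0]
    - [0, 0, 0]
    - [0, 0, 0]

```text
time: 6.2
position: [0.455, 0.2779, 0.1018]
tcp_rot: [179.9, -0.0, 96.1]
contact_force: [0.6, -0.5, -1.9]
finger_gap: 0.0091
grasp_force: 87.8
```

```bash
python3 -c "
from h import *
s=bot.state();print(s['contact_force'],s['ft_torque'],s['grasp_force'])
wristshot('w3')
import cv2
im=cv2.cvtColor(optics.grab_frame('side'),cv2.COLOR_RGB2BGR)
w=cv2.imread('pics/w3.png')
a=cv2.resize(im[100:300,230:390],None,fx=2.2,fy=2.2,interpolation=cv2.INTER_CUBIC); b=cv2.resize(w,(440,275)); b=cv2.copyMakeBorder(b,0,165,0,0,cv2.BORDER_CONSTANT)
cv2.imwrite('pics/m3.png',cv2.hconcat([a,b]))"
```

```text
[ 0.55406    -0.47593896 -1.8821988 ] [0.01537426 0.04839663 0.00981898] 87.7858293056488
6.2 [0.45504534 0.27786921 0.10178186] [ 1.79911767e+02 -2.50112096e-03  9.60632180e+01]
```

View pics/m3.png

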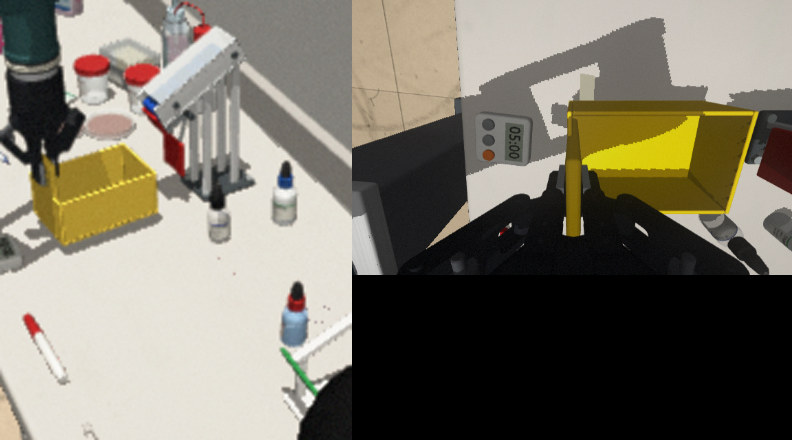

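The tub is level and in line with the paddle: in the wrist view the far wall spans rows 112–212 and the paddle is about centred on it. Now I'll push.

jog_arm:
  hand: [1, 1, 1, 1, 1, 1]
  translation:
    - [0, 0.07, 0]
    - [0, 0.14, 0]
    - [0, 0.18, 0]
    - [0, 0.21, 0]
    - [0, 0.24, 0]
    - [0, 0.26, 0]
  rotation:
    - [0, 0, 0]
    - [0, 0, 0]
    - [0, 0, 0]
    - [0, 0, 0]
    - [0, 0, 0]
    - [0, 0, 0]

```text
time: 7.05
position: [0.5316, 0.2861, 0.1003]
tcp_rot: [-179.9, 0.0, 96.1]
contact_force: [-2.9, -0.4, -1.8]
finger_gap: 0.0092
grasp_force: 87.9
```

jog_arm:
  hand: [1, 1]
  translation:
    - [0, 0.01, 0]
    - [0, 0.01, 0]
  rotation:
    - [0, 0, 0]
    - [0, 0, 0]

```text
time: 7.3
position: [0.534, 0.2862, 0.0999]
tcp_rot: [-179.8, 0.1, 96.1]
contact_force: [-2.9, -0.3, -4.7]
finger_gap: 0.0086
grasp_force: 93.9
```

jog_arm:
  hand: [1, 1]
  translation:
    - [0, 0.01, 0]
    - [0, 0.01, 0]
  rotation:
    - [0, 0, 0]
    - [0, 0, 0]

```text
time: 7.55
position: [0.5376, 0.2866, 0.1003]
tcp_rot: [-179.9, 0.0, 96.1]
contact_force: [-1.5, -0.2, -4.0]
finger_gap: 0.0085
grasp_force: 93.6
```

```bash
python3 -c "
from h import *
import cv2
wristshot('w4')
im=cv2.cvtColor(optics.grab_frame('side'),cv2.COLOR_RGB2BGR)
w=cv2.imread('pics/w4.png')
a=cv2.resize(im[100:300,230:390],None,fx=2.2,fy=2.2,interpolation=cv2.INTER_CUBIC); b=cv2.resize(w,(440,275)); b=cv2.copyMakeBorder(b,0,165,0,0,cv2.BORDER_CONSTANT)
cv2.imwrite('pics/m4.png',cv2.hconcat([a,b]))"
```

```text
7.55 [0.53761574 0.28659961 0.10025817] [-1.79936230e+02  4.67519143e-02  9.60816448e+01]
```

View pics/m4.png

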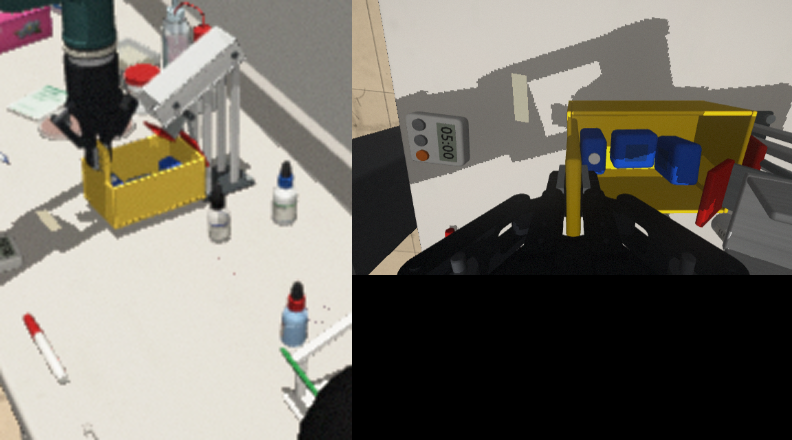

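All three packs are in the tub, with blue blocks visible at (593,150), (634,148) and (678,160). Next is a straight retreat, a lift, and a check of the rack pose from the green stop.

jog_arm:
  hand: [1, 1, 1, 1, 1, 1, 1, 1, 1, 1, 1, 1]
  translation:
    - [0, -0.03, 0]
    - [0, -0.08, 0]
    - [0, -0.14, 0]
    - [0, -0.2, 0]
    - [0, -0.26, 0]
    - [0, -0.28, 0]
    - [0, -0.28, -0.04]
    - [0, -0.28, -0.12]
    - [0, -0.28, -0.22]
    - [0, -0.28, -0.32]
    - [0, -0.28, -0.4]
    - [0, -0.28, -0.4]
  rotation:
    - [0, 0, 0]
    - [0, 0, 0]
    - [0, 0, 0]
    - [0, 0, 0]
    - [0, 0, 0]
    - [0, 0, 0]
    - [0, 0, 0]
    - [0, 0, 0]
    - [0, 0, 0]
    - [0, 0, 0]
    - [0, 0, 0]
    - [0, 0, 0]

```text
time: 9.15
position: [0.4565, 0.2787, 0.2246]
tcp_rot: [179.6, -0.1, 96.1]
contact_force: [-0.2, 0.1, -3.6]
finger_gap: 0.0089
grasp_force: 94.3
```

Run:
```python
from h import *
import cv2
np.set_printoptions(precision=4,suppress=True)
c=cmd(); c[0][2]+=.12; json.dump(c,open("cmd.json","w")); print(c)
box=[seat(x,y,z) for x in(-.0855,-.0795) for y in(-.041,.041) for z in(0,.014)]
tp=[seat(-.0825,y,.014) for y in (-.041,.041)]
p=(.5316,-.195,np.radians(-1.25))
obs=[]
for n,f in(("top","top0"),("w1","w1"),("side","side0")):
    h=cv2.cvtColor(cv2.imread(f"pics/{f}.png"),cv2.COLOR_BGR2HSV); m=cv2.inRange(h,(50,120,50),(80,255,255))
    k,l,st,ce=cv2.connectedComponentsWithStats(m); i=1+np.argmax(st[1:,4]); print(n,st[i],ce[i])
    q=proj(n,place(box,p)); print("  pred",q.min(0),q.max(0),"mean",q.mean(0))
    if n!="side": obs.append((n,ce[i]))
r=[("top",top(672,117),seat(.075,.034,0)),("top",top(756,117),seat(.075,-.034,0)),("side",side(398,364),seat(.075,.034,0)),("side",side(248,445),seat(-.082,.041,.014))]
r+=[(n,u,seat(-.0825,0,.009)) for n,u in obs]*2
x,e=fit(r,p); print(x[:2],np.degrees(x[2])); print(e)
```

```text
[[0.45472776995437947, 0.2779781913193425, 0.22039444902158664], [-179.9832644446904, 0.03087956985580993, 96.08819109973868]]
top [384 192  33   3  74] [400.0811 193.2973]
  pred [384.9352 191.5628] [415.766  195.3396] mean [400.2678 193.4464]
w1 [ 26 259  49   8 146] [ 49.9315 262.4315]
  pred [ 26.1426 256.3263] [ 78.8278 266.3681] mean [ 52.8008 261.3153]
side [358 259  16  21  43] [366.0233 268.814 ]
  pred [357.7203 258.2294] [377.6628 283.4555] mean [367.6781 270.8257]
[ 0.5312 -0.1973] -0.6952519661709764
[[ 0.8383 -0.5861]
 [-0.0739 -0.4854]
 [-0.2418 -1.6003]
 [ 0.3512  0.3668]
 [ 0.95    0.4575]
 [ 0.6151 -0.7631]
 [ 0.95    0.4575]
 [ 0.6151 -0.7631]]
```

```bash
cat >> h.py <<'E'
RACK=(.5312,-.197,np.radians(-.9))
def rackpose(dx,dz,tilt=25):
    R=Ro.from_euler("z",RACK[2])*Ro.from_euler("y",-tilt,degrees=True)*Ro.from_euler("xyz",[180,0,90],degrees=True)
    return place(seat(-.0725+dx,0,.080+dz),RACK)[0],R.as_euler("xyz",degrees=True)
E
python3 -c "
from h import *
s=bot.state();print(s['time'],s['position'],s['contact_force'])
p,e=rackpose(.004,.07);print(p,e)
go([p[0]-.02,p[1],p[2]+.02],[180,0,89.1])
go(p,e)
go(*rackpose(.004,.012))
"
```

```text
9.15 [0.45650758 0.27865818 0.2246314 ] [-0.2453721   0.06664848 -3.58127973]
[ 0.54572339 -0.19722815  0.21199682] [155.    0.   89.1]
T [-1.6, 0.067, -0.038] R [-0.0, 0.0, 0.078] rows>= 8.0
T [0.001, 0.067, 0.067] R [-0.278, 0.0, -0.0] rows>= 3.0
T [0.0, 0.0, 0.193] R [0.0, 0.0, -0.0] rows>= 1.0
```

jog_arm:
  hand: [1, 1, 1, 1, 1, 1, 1, 1]
  translation:
    - [-0.04, 0.002, -0.01]
    - [-0.14, 0.006, -0.02]
    - [-0.26, 0.011, -0.03]
    - [-0.38, 0.016, -0.038]
    - [-0.5, 0.021, -0.038]
    - [-0.62, 0.026, -0.038]
    - [-0.74, 0.031, -0.038]
    - [-0.8, 0.034, -0.038]
  rotation:
    - [0, 0, 0]
    - [0, 0, 0.01]
    - [0, 0, 0.02]
    - [0, 0, 0.03]
    - [0, 0, 0.045]
    - [0, 0, 0.06]
    - [0, 0, 0.07]
    - [0, 0, 0.078]

```text
time: 10.15
position: [0.4894, 0.0382, 0.2308]
tcp_rot: [-179.8, 0.1, 88.9]
contact_force: [-0.4, -0.3, -1.4]
finger_gap: 0.0087
grasp_force: 94.3
```

```bash
python3 -c "
from h import *
c0=[0.45472776995437947, 0.2779781913193425, 0.22039444902158664]; R0=Ro.from_euler('xyz',[-179.9832644446904, 0.03087956985580993, 96.08819109973868],degrees=True)
R=R0*Ro.from_rotvec([0,0,.078*np.pi/2])
json.dump([(np.array(c0)+R0.apply(np.array([-.8,.034,-.038])*.3)).tolist(),R.as_euler('xyz',degrees=True).tolist()],open('cmd.json','w'))
p,e=rackpose(.004,.07)
go([p[0]-.02,p[1],p[2]+.02],[180,0,89.1])
go(p,e);go(*rackpose(.004,.012))"
```

```text
T [-0.79, 0.131, 0.0] R [-0.0, 0.0, -0.0] rows>= 4.0
T [0.001, 0.067, 0.067] R [-0.278, 0.0, -0.0] rows>= 3.0
T [0.0, -0.0, 0.193] R [0.0, 0.0, -0.0] rows>= 1.0
```

jog_arm:
  hand: [1, 1, 1, 1, 1, 1, 1, 1, 1]
  translation:
    - [-0.05, 0.01, 0]
    - [-0.15, 0.025, 0]
    - [-0.27, 0.045, 0]
    - [-0.39, 0.065, 0]
    - [-0.51, 0.085, 0]
    - [-0.63, 0.105, 0]
    - [-0.73, 0.12, 0]
    - [-0.79, 0.131, 0]
    - [-0.79, 0.131, 0]
  rotation:
    - [0, 0, 0]
    - [0, 0, 0]
    - [0, 0, 0]
    - [0, 0, 0]
    - [0, 0, 0]
    - [0, 0, 0]
    - [0, 0, 0]
    - [0, 0, 0]
    - [0, 0, 0]

```text
time: 11.28
position: [0.5254, -0.1977, 0.2318]
tcp_rot: [-179.9, -0.0, 89.0]
contact_force: [0.1, 0.7, -2.9]
finger_gap: 0.0089
grasp_force: 94.3
```

jog_arm:
  hand: [1, 1, 1, 1, 1, 1, 1, 1, 1, 1]
  translation:
    - [0, 0.01, 0.01]
    - [0, 0.02, 0.02]
    - [0, 0.03, 0.03]
    - [0, 0.04, 0.04]
    - [0, 0.05, 0.05]
    - [0, 0.06, 0.06]
    - [0.001, 0.067, 0.067]
    - [0.001, 0.067, 0.067]
    - [0.001, 0.067, 0.067]
    - [0.001, 0.067, 0.067]
  rotation:
    - [-0.04, 0, 0]
    - [-0.08, 0, 0]
    - [-0.12, 0, 0]
    - [-0.16, 0, 0]
    - [-0.2, 0, 0]
    - [-0.24, 0, 0]
    - [-0.278, 0, 0]
    - [-0.278, 0, 0]
    - [-0.278, 0, 0]
    - [-0.278, 0, 0]

```text
time: 12.52
position: [0.5459, -0.197, 0.2128]
tcp_rot: [155.0, 0.0, 89.1]
contact_force: [-0.2, -0.1, -2.6]
finger_gap: 0.0091
grasp_force: 94.4
```

jog_arm:
  hand: [1, 1, 1, 1, 1, 1]
  translation:
    - [0, 0, 0.05]
    - [0, 0, 0.1]
    - [0, 0, 0.15]
    - [0, 0, 0.193]
    - [0, 0, 0.193]
    - [0, 0, 0.193]
  rotation:
    - [0, 0, 0]
    - [0, 0, 0]
    - [0, 0, 0]
    - [0, 0, 0]
    - [0, 0, 0]
    - [0, 0, 0]

```text
time: 13.28
position: [0.5702, -0.1979, 0.1601]
tcp_rot: [155.0, 0.0, 89.1]
contact_force: [0.7, -0.3, -3.4]
finger_gap: 0.0089
grasp_force: 94.4
```

```bash
python3 -c "
from h import *
import cv2
s=bot.state();print(s['contact_force'],rackpose(.004,.012))
wristshot('w5')
im=cv2.cvtColor(optics.grab_frame('side'),cv2.COLOR_RGB2BGR);t=cv2.cvtColor(optics.grab_frame('top'),cv2.COLOR_RGB2BGR)
w=cv2.imread('pics/w5.png')
a=cv2.resize(im[180:310,310:450],(400,371),interpolation=cv2.INTER_CUBIC); b=cv2.resize(t[100:230,330:470],(400,371),interpolation=cv2.INTER_CUBIC)
b2=cv2.copyMakeBorder(cv2.resize(w,(366,229)),0,0,0,434,cv2.BORDER_CONSTANT)
cv2.imwrite('pics/m5.png',cv2.vconcat([cv2.hconcat([a,b]),b2]))"
```

```text
[ 0.71631826 -0.33493749 -3.40856814] (array([ 0.57023222, -0.19761317,  0.15943097]), array([155. ,   0. ,  89.1]))
13.275 [ 0.57017475 -0.1978535   0.16010708] [1.54958262e+02 4.52734101e-02 8.90678077e+01]
```

jog_arm:
  hand: [1, 1, 1, 1]
  translation:
    - [0, 0, 0.01]
    - [0, 0, 0.02]
    - [0, 0, 0.025]
    - [0, 0, 0.025]
  rotation:
    - [0, 0, 0]
    - [0, 0, 0]
    - [0, 0, 0]
    - [0, 0, 0]

```text
time: 13.92
position: [0.573, -0.1977, 0.1526]
tcp_rot: [155.0, 0.0, 89.1]
contact_force: [0.2, 0.7, -2.7]
finger_gap: 0.0089
grasp_force: 94.4
```

jog_arm:
  hand: [1, 1]
  translation:
    - [0, 0, 0.007]
    - [0, 0, 0.007]
  rotation:
    - [0, 0, 0]
    - [0, 0, 0]

```text
time: 14.18
position: [0.5739, -0.1977, 0.1508]
tcp_rot: [155.0, 0.0, 89.1]
contact_force: [0.7, -0.1, -3.0]
finger_gap: 0.0086
grasp_force: 94.4
```

jog_arm:
  hand: [1, 1]
  translation:
    - [0, 0, 0.006]
    - [0, 0, 0.006]
  rotation:
    - [0, 0, 0]
    - [0, 0, 0]

```text
time: 14.42
position: [0.5749, -0.1979, 0.1495]
tcp_rot: [155.0, 0.0, 89.1]
contact_force: [-0.0, -0.2, -2.5]
finger_gap: 0.0092
grasp_force: 94.4
```

jog_arm:
  hand: [1, 1]
  translation:
    - [0, 0, 0.006]
    - [0, 0, 0.006]
  rotation:
    - [0, 0, 0]
    - [0, 0, 0]

```text
time: 14.68
position: [0.5751, -0.1978, 0.1493]
tcp_rot: [155.0, 0.1, 89.1]
contact_force: [-7.4, 2.5, 4.4]
finger_gap: 0.0092
grasp_force: 95.8
```

jog_arm:
  hand: [1, 1]
  translation:
    - [0, 0, 0.006]
    - [0, 0, 0.006]
  rotation:
    - [0, 0, 0]
    - [0, 0, 0]

```text
time: 14.92
position: [0.5751, -0.1976, 0.1492]
tcp_rot: [155.0, 0.1, 89.1]
contact_force: [-16.5, 4.3, 12.1]
finger_gap: 0.0087
grasp_force: 97.4
```

jog_arm:
  hand: [1, 1]
  translation:
    - [0, 0, 0.004]
    - [0, 0, 0.004]
  rotation:
    - [0, 0, 0]
    - [0, 0, 0]

```text
time: 15.18
position: [0.5751, -0.1976, 0.1491]
tcp_rot: [155.1, 0.1, 89.2]
contact_force: [-23.1, 5.4, 17.3]
finger_gap: 0.0089
grasp_force: 98.5
```

jog_arm:
  hand: [1, 1]
  translation:
    - [0, 0, -0.012]
    - [0, 0, -0.012]
  rotation:
    - [0, 0, 0]
    - [0, 0, 0]

```text
time: 15.42
position: [0.5755, -0.1979, 0.1495]
tcp_rot: [154.9, 0.1, 89.1]
contact_force: [-6.1, 2.1, 4.6]
finger_gap: 0.0091
grasp_force: 95.7
```

```bash
python3 -c "
from h import *
import cv2
s=bot.state();print(s['position'],s['contact_force'],s['ft_torque'])
im=cv2.cvtColor(optics.grab_frame('side'),cv2.COLOR_RGB2BGR);t=cv2.cvtColor(optics.grab_frame('top'),cv2.COLOR_RGB2BGR)
cv2.imwrite('pics/s6.png',im);cv2.imwrite('pics/t6.png',t)
# tub pose implied by tcp in seat frame
R=Ro.from_euler('xyz',s['tcp_rot'],degrees=True); Rt=R*Ro.from_euler('xyz',[180,0,90],degrees=True).inv()
o=s['position']-Rt.apply([-.0725,0,.080]); so=place(seat(0,0,0),RACK)[0]; S=Ro.from_euler('z',RACK[2])*Ro.from_euler('y',-25,degrees=True)
print('tub in seat',S.inv().apply(o-so))
for n,f in(('top',t),('side',im)):
    h=cv2.cvtColor(f,cv2.COLOR_BGR2HSV);m=cv2.inRange(h,(20,120,60),(35,255,255));k,l,st,ce=cv2.connectedComponentsWithStats(m);i=1+np.argmax(st[1:,4]);print(n,st[i])
    q=proj(n,o+Rt.apply([(x,y,z) for x in(-.0775,.0775) for y in(-.05,.05) for z in (0,.07)]));print(q.min(0),q.max(0))
a=cv2.resize(im[180:310,310:450],(400,371),interpolation=cv2.INTER_CUBIC); b=cv2.resize(t[100:230,330:470],(400,371),interpolation=cv2.INTER_CUBIC)
cv2.imwrite('pics/m6.png',cv2.hconcat([a,b]))"
```

```text
[ 0.57548638 -0.19792488  0.14947288] [-6.14042396  2.11460115  4.61693044] [0.07412773 0.70863026 0.01411303]
tub in seat [ 0.00468341 -0.00032936  0.00086717]
top [ 383  134   45   68 1850]
[382.63956559 133.27097283] [428.88449415 196.47929793]
side [ 351  207   82   69 2305]
[352.41005708 206.21216179] [433.7828544  283.16794197]
```

Kinematics put the tub at (+5, 0, +1) mm in the seat frame, and its outline in the images matches. Releasing.

jog_arm:
  hand: [0.6, 0.3, 0, 0, 0, 0, 0, 0, 0, 0]
  translation:
    - [0, 0, 0]
    - [0, 0, 0]
    - [0, 0, 0]
    - [0, 0, 0]
    - [0, 0, 0]
    - [0, 0, 0]
    - [0, 0, -0.08]
    - [0, 0, -0.2]
    - [0, 0, -0.35]
    - [0, 0, -0.5]
  rotation:
    - [0, 0, 0]
    - [0, 0, 0]
    - [0, 0, 0]
    - [0, 0, 0]
    - [0, 0, 0]
    - [0, 0, 0]
    - [0, 0, 0]
    - [0, 0, 0]
    - [0, 0, 0]
    - [0, 0, 0]

```text
time: 16.77
position: [0.5112, -0.1966, 0.2854]
tcp_rot: [155.0, 0.0, 89.1]
contact_force: [0.8, -1.2, -0.0]
finger_gap: 0.0855
grasp_force: 0.0
```

```bash
python3 -c "
from h import *
import cv2
s=bot.state();print(s['time'],s['position'],s['contact_force'],s['finger_gap'])
wristshot('w7')
im=cv2.cvtColor(optics.grab_frame('side'),cv2.COLOR_RGB2BGR);t=cv2.cvtColor(optics.grab_frame('top'),cv2.COLOR_RGB2BGR)
S=Ro.from_euler('z',RACK[2])*Ro.from_euler('y',-25,degrees=True);o=place(seat(0,0,0),RACK)[0]
for n,f in(('top',t),('side',im)):
    q=proj(n,o+S.apply([(x,y,.07) for x,y in((-.0775,-.05),(-.0775,.05),(.0775,.05),(.0775,-.05))]))
    cv2.polylines(f,[np.round(q).astype(int)],True,(255,0,255),1)
a=cv2.resize(im[180:310,310:450],(400,371),interpolation=cv2.INTER_CUBIC); b=cv2.resize(t[100:230,330:470],(400,371),interpolation=cv2.INTER_CUBIC)
w=cv2.copyMakeBorder(cv2.resize(cv2.imread('pics/w7.png'),(366,229)),0,0,0,434,cv2.BORDER_CONSTANT)
cv2.imwrite('pics/m7.png',cv2.vconcat([cv2.hconcat([a,b]),w]))"
```

```text
16.775 [ 0.51116171 -0.19655296  0.285426  ] [ 0.81650485 -1.17440304 -0.03342135] 0.08553253671743093
16.775 [ 0.51116171 -0.19655296  0.285426  ] [1.54992935e+02 3.07859433e-02 8.90738562e+01]
```

View pics/m7.png

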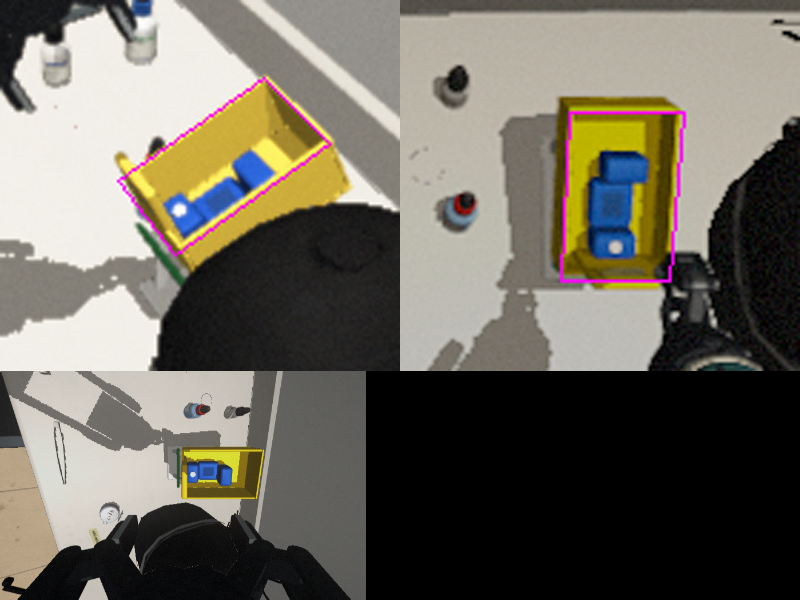

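The tub lies flat and straight on the rails within about 4 mm of the predicted rim outline, with all three packs inside and the hand clear. Handing in.

```bash
python3 -c "
from bench import bot
print(bot.job_done())"
```

```text
the job is handed in; nothing more can be done
None
```

I handed the job in at about 17 s: all three cold packs are in the tub, and the tub is released flat and straight on the rack with its tab wall at the green stop, about 4 mm from the predicted position. The hand-in returned no verdict, and I did not check the gate or the bystanders in a picture afterwards.

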